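# Load the lab shaker, set its speed and lock the knob

## Task

Load the platform shaker: stand every sample container from the bench mat (bottles, jars, flask, tube block, however many there are) upright in the shaker's fenced tray. Slide the lock hood clear and, only once all are in, turn the speed knob until its white pointer lines up with the large white index mark on the dial, then slide the hood fully home over the knob without disturbing the setting. Leave the burner, the wash bottle and the vortex mixer where they stand.

Things in the scene. Friction and masses are not known exactly. Their poses are not given: they have to be found in the camera images.
- shaker: Platform shaker, fixed on the bench: beige housing 270 (x) x 320 (y) mm, deck 65 mm high. Origin on the bench under its centre; x points away from the robot at yaw 0, y to the left. The fenced tray lies on the right (-y) part of the deck, the speed knob with its sliding lock hood on the left (+y) part.
- tray_in (a point): Centre of the shaker tray's inner floor (green mat, 75 mm above the bench). Inside the fence the tray measures 240 mm along x and 170 mm along y; the fence is 5 mm thick and stands 28 mm above the floor. Axes as the shaker's.
- knob (a joint): Speed knob, rad: 0 to 4.2, grows as the knob turns clockwise seen from above; stays where it is left (friction 0.05 N m). At value q its pointer direction stands at 2.4 - q rad, counter-clockwise from the shaker's +x axis. At the start it reads 0 to 0.6.
- knob_grip (a point): Point on the knob's vertical axis, at the height to grip, 13 mm below the knob's top and 29 mm above the deck. The knob is a black disc 54 mm across and 10 mm thick with an upright bar grip on it 50 mm long, 15 mm thick and 30 mm high. Its x axis runs along the bar towards the pointer end (white line).
- knob_pointer (a point): Pointer end of the knob's bar grip, 25 mm from the knob's axis; its x axis is the pointer direction, outwards. A white line runs along the bar's top from the axis to this end and down the end face; the other end is plain black.
- index_mark (a point): The mark to set the knob to: the one large white T-shaped arrow on the black dial round the knob (small white ticks are only a scale). The point lies on the dial 30 mm from the knob's axis; its x axis points outwards from that axis. Flat, no obstacle, still during the job; where it stands differs from start to start, at 1.5 to 3.2 rad of the knob joint.
- hood (a joint): Lock hood, m: 0 = slid fully open (away from the knob, towards the shaker's +x), 0.10 = slid fully home, centred over the knob. Slides with about 2 N of friction along the shaker's -x and stays where it is left. At the start it covers the knob wholly or in part (0.06 to 0.10).
- hood_rib (a point): Centre of the black rib on the lock hood, for pinching or pushing: 12 mm thick along the shaker's x, 50 mm along its y, 25 mm high, this point at half height, 134.5 mm above the bench. The hood: 76 (x) x 80 (y) x 55 mm high below the rib, aluminium sides and rear, clear top, open to the front (-x) and below. Fully open, its front edge is 62 mm from the knob's axis.
- mat: Blue bench mat, fixed, 220 x 280 x 4 mm, on which the samples stand at the start. Origin: centre of its underside.
- jar: Squat clear round jar, 58 mm across, 75 mm high in all; upper 25 mm is a black lid 50 mm across. Origin: centre of its underside; z up. Stands on the bench mat at the start. May be absent. About 0.2 kg.
- square_bottle: White square bottle, 54 x 54 mm, body 65 mm high, then a round cap 38 mm across and 30 mm high (95 mm in all). Origin: centre of its underside; z up. Stands on the bench mat at the start. May be absent. About 0.2 kg.
- flask: Clear conical flask, 64 mm across at the foot, narrowing to a neck 30 mm across from 52 mm up; its black rubber stopper forms the top, 95 mm high in all; grip the neck or stopper (30 to 33 mm across). Origin: centre of its underside; z up. Stands on the bench mat at the start. May be absent. About 0.2 kg.
- round_bottle: Amber round bottle, 54 mm across, body 68 mm high, then a black cap 35 mm across and 30 mm high (98 mm in all). Origin: centre of its underside; z up. Stands on the bench mat at the start. May be absent. About 0.2 kg.
- tub: White round tub, 56 mm across, 65 mm high in all; upper 20 mm is a lid 62 mm across. Origin: centre of its underside; z up. Stands on the bench mat at the start. May be absent. About 0.2 kg.
- tube_block: Grey tube block, 62 (x) x 46 (y) x 45 mm high, with an upright lifting tab on top: 34 mm along x, 10 mm thick along y, 35 mm high (80 mm in all); four capped tubes stand 6 mm out of the block beside the tab. Origin: centre of its underside; z up. Stands on the bench mat at the start. May be absent. About 0.2 kg.
- burner: Bystander: bench burner with a steel foot plate 85 x 85 mm and upright tube, 143 mm high. Origin: centre of its underside.
- wash_bottle: Bystander: white wash bottle, 64 mm across, 185 mm high with its bent spout. Origin: centre of its underside.
- vortex_mixer: Bystander: dark blue vortex mixer, 120 x 140 mm, 120 mm high. Origin: centre of its underside.
Mind the look-alikes: they are no part of the job. Leave any green or pink look-alike of the jar alone.

How it is judged:
By the outcome, as a careful person would: the job done as asked, in the order asked, and still so for the second after the job is handed in, with the robot touching nothing.
Of jar, square_bottle, flask, round_bottle, tub, tube_block only 3 to 5 are there at a start; the rules pass over those that are not, and their reading is None.
At some moment in a run one of jar, square_bottle, flask, round_bottle, tub, tube_block may be knocked a few centimetres aside while the robot is not near it.
It also fails if it takes over 210 s, if anything falls off the work surface, if the arm or the gripper's body presses on something with over 40 N, if the wrist force passes 120 N, or if a joint passes its speed limit or range.

## Robot

A 7-joint arm with a two-finger parallel gripper is mounted at the origin on the work surface. World frame = base frame: x ahead of the robot, y to its left, z up, the work surface at z = 0. Lengths are in m, angles in rad, forces in N, time in s.
With the tool pointing down it reaches from about 0.4 to 0.9 m from the base axis. Payload 5.5 kg.
Tool frame: the origin (TCP) lies midway between the tips of the shut fingers; the grasp point (between the pads) lies 19 mm behind it (manip.grip_depth is the distance from the TCP to the grasp point, in m); z points along the fingers, x is the direction in which the jaws open and shut, and the axes are right-handed (so a half turn about z gives the same grasp; the last joint's range is limited). The gripper opens to 92 mm and grips with 3 to 60 N. Pads are 19 mm wide; open, the fingers measure 130 mm over their backs; the gripper's body (75 mm by 190 mm) begins 47 mm behind the grasp point.
Start: joints at [1.522, 0.501, -0.427, 1.55, 0.221, 1.138, -0.21], TCP at [0.199, -0.619, 0.227] pointing down, gripper open.
Joint ranges: [-2.88, 2.88], [-0.31, 2.03], [-1.54, 1.56], [0.2, 2.42], [-1.41, 4.55], [0.19, 2.02], [-2.57, 2.57]. Speed limits (rad/s): [2.57, 2.57, 3.14, 3.14, 3.14, 3.14, 3.14].

## Interface

Orientations are given as a unit quaternion [x, y, z, w].
In Python, from bench import manip, effector, viewer gives the robot as it stands. Calls block until the motion is done:
- manip.move_pose(position, orientation): joint-space move of the TCP to a pose.
- manip.servo_line(position, ori=None, vel=0.15): straight line of the TCP; ori=None keeps the orientation; vel is the mean speed in m/s.
- manip.movej(angles): joint-space move.
- effector.open_jaws() and effector.close(f_grip=None): open the fingers fully, or close them until they stop; f_grip is the grip in N (None keeps the last).
- manip.sleep(seconds).
- manip.solve_ik(position, orientation): joint angles nearest the present ones, or None.
- viewer.get_image(name): name is "scene" or "top"; returns the picture (400x640x3 uint8, red, green, blue); there is no depth.
- viewer.get_calibration(name): a dict with "vfov" (degrees; the focal length in pixels is half the picture's height over the tangent of half this angle, whatever the lens; pixels are square), "cx", "cy" (the principal point, pixels), "eye" and "attitude" of the camera in the world. Camera axes: x right, y down, z forward; pixel columns grow to the right and rows downward; lengths in m; the calibration is good to about 2 mm. A picture is of the moment at which its call begins. get_calibration takes no time and is no camera call.
A pose or a line that the arm cannot do raises manip.PlanningError and nothing moves.
- manip.hand_in(): hands the job in, once; it reports no verdict.
Readings, each from a call of its own:
- manip.current_clock(): time.
- manip.current_q(): joint angles.
- manip.current_joint_velocities(): joint speeds.
- manip.current_tau(): joint torques, N m.
- manip.current_tool_pos(): TCP position.
- manip.current_tcp_rot(): TCP orientation.
- manip.current_force(): force on the tool from outside, world axes, zero at the start.
- manip.current_wrist_torque(): the same for the moment, N m.
- manip.current_finger_gap(): finger opening in m.
Only numpy, scipy, OpenCV 4.12 (cv2) and the standard library are available. Lean on these libraries where they do the work, as an engineer would, in place of code of your own. Each camera call takes 0.05 s, during which the arm holds its last target. There are 200 camera calls.

## Working session

There is one attempt and no reset: what is moved stays moved. The work goes in short steps, each a Python script; the robot and the scene stay as the last script left them, time stands still between calls to the robot, and variables do not carry over. Pictures are saved under pics/ and viewed, about 12 in all and at most 16, crops included, and the job is handed in when it is done.

```bash
mkdir -p pics; ls; python3 - <<'E'
from bench import manip, effector, viewer
import cv2
for n in ("scene","top"):
    im=viewer.get_image(n); cv2.imwrite(f"pics/{n}0.png",im[:,:,::-1]); print(n,viewer.get_calibration(n))
print(manip.current_clock(),manip.current_tcp_rot(),manip.grip_depth)
E
```

```text
pics
scene {'vfov': 50.814832122671895, 'cx': 322.8620618224387, 'cy': 206.19194870983202, 'eye': array([1.32278099, 0.08296979, 1.03085334]), 'attitude': array([ 0.68115484,  0.64799569, -0.23278588, -0.24887829])}
top {'vfov': 55.67480415373942, 'cx': 314.10418977141785, 'cy': 202.71678621344174, 'eye': array([0.33269105, 0.10267095, 1.2902996 ]), 'attitude': array([ 0.70731059, -0.70077911,  0.06082072, -0.07015133])}
0.1 [ 8.08329282e-01 -5.88729982e-01 -6.98741543e-04 -5.40666283e-04] 0.0188
```

View pics/scene0.png

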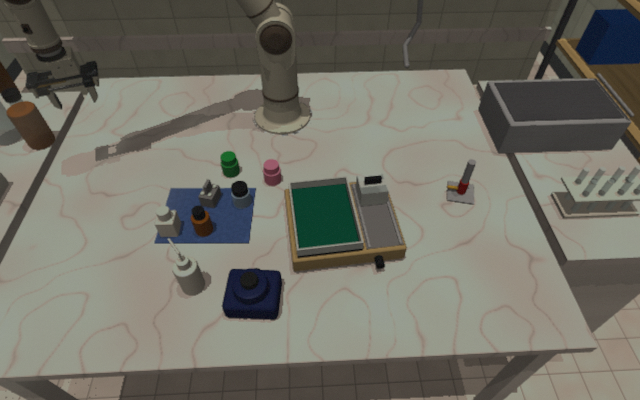

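View pics/top0.png

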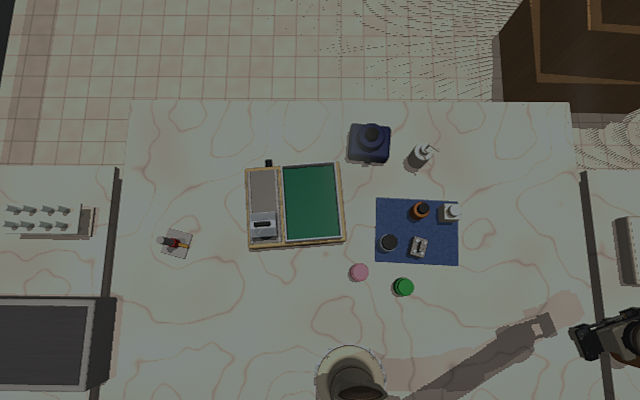

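```bash
cat > h.py <<'E'
import numpy as np, cv2
from scipy.spatial.transform import Rotation as R
from bench import manip, effector, viewer
C={n:viewer.get_calibration(n) for n in ("scene","top")}
def F(n): return 200/np.tan(np.radians(C[n]['vfov'])/2)
def proj(n,P):
    c=C[n]; p=R.from_quat(c['attitude']).inv().apply(np.atleast_2d(P)-c['eye'])
    return F(n)*p[:,:2]/p[:,2:]+[c['cx'],c['cy']]
def back(n,uv,z):
    c=C[n]; uv=np.atleast_2d(uv); d=np.c_[(uv-[c['cx'],c['cy']])/F(n),np.ones(len(uv))]
    d=R.from_quat(c['attitude']).apply(d); s=(z-c['eye'][2])/d[:,2:]
    return c['eye']+s*d
def crop(im,x0,y0,w,h,s,lines=True):
    o=cv2.resize(im[y0:y0+h,x0:x0+w,::-1],None,fx=s,fy=s,interpolation=cv2.INTER_CUBIC)
    if lines:
        for x in range(-(-x0//10)*10,x0+w,10):
            cv2.line(o,((x-x0)*s,0),((x-x0)*s,6 if x%50 else 16),(0,255,255),1)
            if x%20==0: cv2.putText(o,str(x),((x-x0)*s,18),0,.4,(0,255,255),1)
        for y in range(-(-y0//10)*10,y0+h,10):
            cv2.line(o,(0,(y-y0)*s),(6,(y-y0)*s),(0,255,255),1)
            if y%20==0: cv2.putText(o,str(y),(8,(y-y0)*s+4),0,.4,(0,255,255),1)
    return o
def pair(a,b,f):
    h=max(a.shape[0],b.shape[0]); p=lambda i:cv2.copyMakeBorder(i,0,h-i.shape[0],0,4,0)
    cv2.imwrite(f,np.hstack([p(a),p(b)]))
E
python3 - <<'E'
from h import *
t=viewer.get_image("top"); s=viewer.get_image("scene")
pair(crop(t,345,190,120,112,4),crop(s,154,145,134,105,3) if 0 else crop(s,150,145,75,100,4),"pics/mat.png")
a=crop(t,236,150,116,104,6); cv2.imwrite("pics/shk_t.png",a)
cv2.imwrite("pics/shk_s.png",crop(s,275,165,135,105,5))
E
```

```text
(no output)
```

View pics/mat.png

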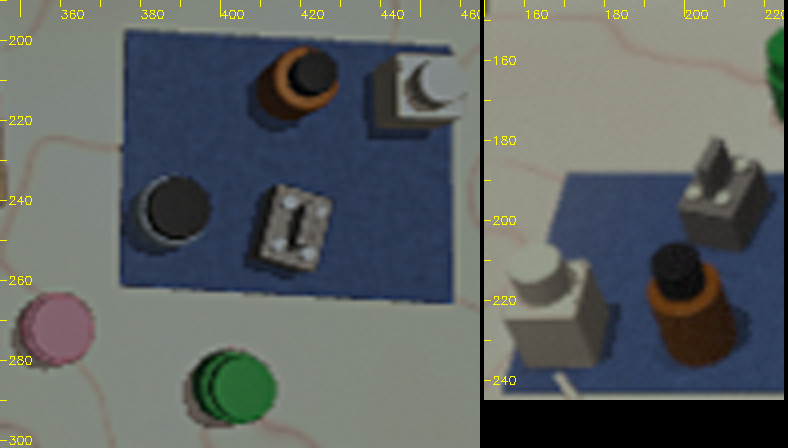

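View pics/shk_t.png

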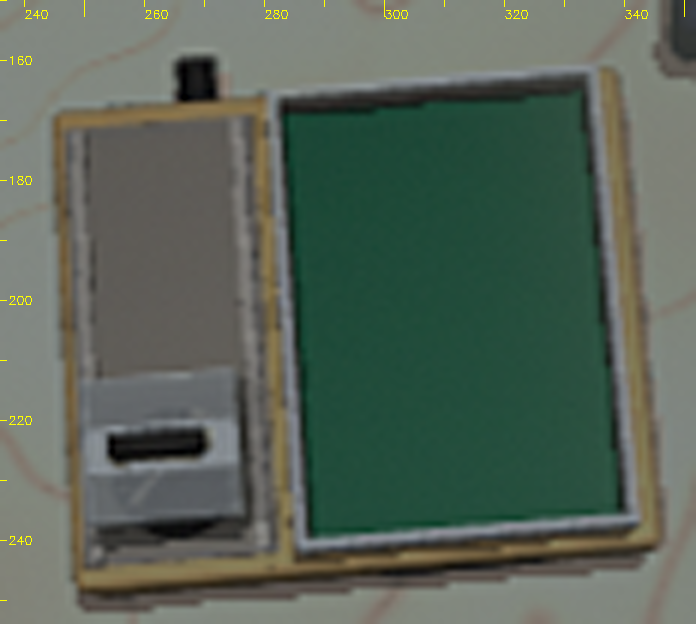

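View pics/shk_s.png

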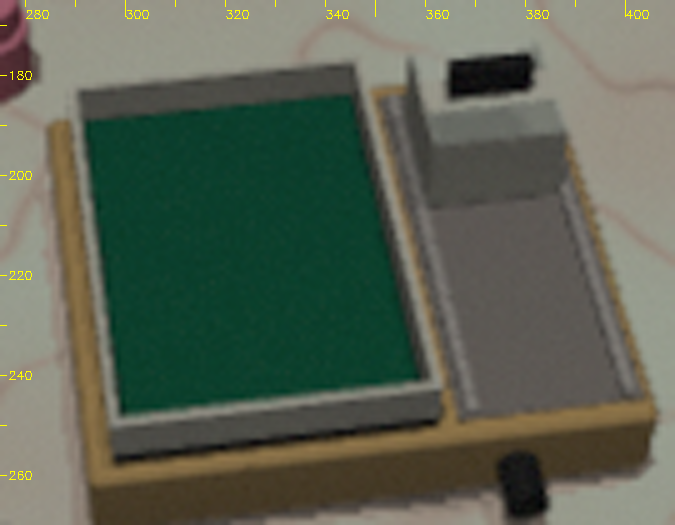

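Candidates: black-lidded clear jar (387,242), pink look-alike (359,272), green look-alike (403,287). I choose the first. The round bottle (421,208), square bottle (452,210) and tube block (417,247) are also samples; there is no flask or tub. The hood nearly covers the knob, with its rib at (260,224). Next I overlay model wireframes to check the poses.

```bash
cat > est.py <<'E'
from h import *
from scipy.optimize import least_squares
o=.5
loc=np.array([[.125,.09],[.125,-.09],[-.125,-.09],[-.125,.09]])
tt=np.array([[280.5,165.5],[335,161],[341.5,237],[285,241.5]])-o
ss=np.array([[364,240.5],[296,247.5],[290.5,183],[347,177.5]])-o
def tw(p,l,z):
    c,s=np.cos(p[2]),np.sin(p[2]); l=np.atleast_2d(l)
    return np.c_[l@np.array([[c,s],[-s,c]])+p[:2],np.full(len(l),z)]
f=lambda p:np.r_[(proj("top",tw(p,loc,.103))-tt).ravel(),(proj("scene",tw(p,loc,.103))-ss).ravel()]
r=least_squares(f,[.6,.1,0]); tray=r.x
E
python3 - <<'E'
from est import *
print("tray",tray,np.abs(r.fun).max().round(2),r.fun.round(1))
est={"jar":((386.5,241.5),.079),"round":((421,208),.102),"square":((451.8,209.5),.099),"tab":((416.7,247),.084),"rib":((260.3,223.8),.147),"wash_foot":((417,163),0.03),"pink":((357,271),.075)}
P={k:back("top",np.array(v[0])-o,v[1])[0] for k,v in est.items()}
for k,v in P.items(): print(k,v.round(4))
print("blk yaw pts",back("top",np.array([[412,236.5],[424.5,240],[419.5,257.5]])-o,.049).round(4))
t=viewer.get_image("top"); s=viewer.get_image("scene")
def poly(img,n,pts,x0,y0,sc,col):
    q=(proj(n,pts)+.5-[x0,y0])*sc; cv2.polylines(img,[q.round().astype(int)],True,col,1)
a=np.linspace(0,2*np.pi,40)
def circ(p,rad,z): return np.c_[p[0]+rad*np.cos(a),p[1]+rad*np.sin(a),0*a+z]
ims=[]
for n,im,x0,y0,w,h in(("top",t,370,190,95,80),("scene",s,154,170,105,80)):
    c=crop(im,x0,y0,w,h,4)
    for k,lst in dict(jar=[(.025,.079),(.029,.004)],round=[(.0175,.102),(.027,.004)],square=[(.019,.099)]).items():
        for rad,z in lst: poly(c,n,circ(P[k],rad,z),x0,y0,4,(0,255,0))
    for yaw in (-0.26,):
        p=[*P["tab"][:2],yaw]
        poly(c,n,tw(p,[[.031,.023],[.031,-.023],[-.031,-.023],[-.031,.023]],.049),x0,y0,4,(0,0,255))
        poly(c,n,tw(p,[[.017,.005],[.017,-.005],[-.017,-.005],[-.017,.005]],.084),x0,y0,4,(0,255,0))
    p=[*P["square"][:2],0.0]
    poly(c,n,tw(p,[[.027,.027],[.027,-.027],[-.027,-.027],[-.027,.027]],.069),x0,y0,4,(0,0,255))
    ims.append(c)
pair(*ims,"pics/ov.png")
E
```

```text
tray [0.56257293 0.13120521 0.08208735] 2.26 [ 0.2 -0.1  0.9  0.4  0.9  1.   0.1  0.6  0.2  2.   1.4  2.3 -1.  -1.6
  1.3 -1.6]
jar [ 0.4377 -0.1105  0.079 ]
round [ 0.5429 -0.2183  0.102 ]
square [ 0.5394 -0.3164  0.099 ]
tab [ 0.4208 -0.2044  0.084 ]
rib [0.482  0.2837 0.147 ]
wash_foot [ 0.7129 -0.2305  0.03  ]
pink [ 0.3442 -0.016   0.075 ]
blk yaw pts [[ 0.4574 -0.1994  0.049 ]
 [ 0.4463 -0.2396  0.049 ]
 [ 0.3895 -0.221   0.049 ]]
```

View pics/ov.png

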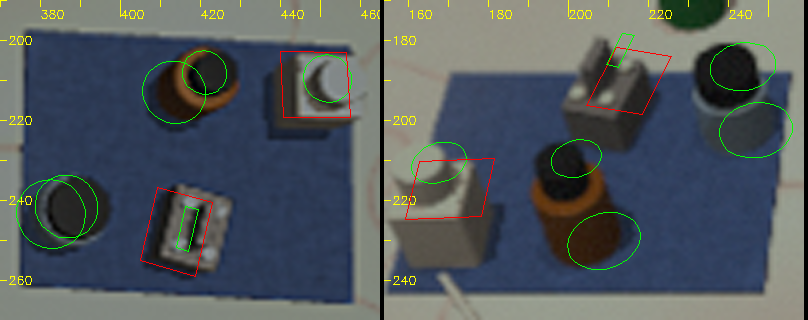

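Systematic offset: I read the tick labels wrongly (the text starts at the tick). I am recomputing from crop pixels.

```bash
python3 - <<'E'
s=open('est.py').read()
import re
a=s.index("tt="); b=s.index("def tw")
s=s[:a]+"""tt=np.array([[267,95],[600,66],[640,520],[295,552]])/6+[236,150]-o
ss=np.array([[443,390],[110,425],[77,92],[355,64]])/5+[275,165]-o
"""+s[b:]+"""
est={"jar":((389.5,242),.079),"round":((423.7,207.8),.102),"square":((453.5,209.6),.099),"tab":((419.2,246.5),.084),"rib":((262.2,223.8),.147),"pink":((359,272),.075)}
P={k:back("top",np.array(v[0])-o,v[1])[0] for k,v in est.items()}
"""
open('est.py','w').write(s)
E
python3 - <<'E'
from est import *
print("tray",tray,r.fun.round(1))
for k,v in P.items(): print(k,v.round(4))
t=viewer.get_image("top"); s=viewer.get_image("scene")
def poly(img,n,pts,x0,y0,sc,col):
    q=(proj(n,pts)+.5-[x0,y0])*sc; cv2.polylines(img,[q.round().astype(int)],True,col,1)
a=np.linspace(0,2*np.pi,40)
def circ(p,rad,z): return np.c_[p[0]+rad*np.cos(a),p[1]+rad*np.sin(a),0*a+z]
ims=[]
box=lambda w,h:[[w,h],[w,-h],[-w,-h],[-w,h]]
for n,im,x0,y0,w,h in(("top",t,375,190,98,80),("scene",s,154,170,100,80)):
    c=crop(im,x0,y0,w,h,4,False)
    for k,lst in dict(jar=[(.025,.079),(.029,.004)],round=[(.0175,.102),(.027,.004)],square=[(.019,.099)]).items():
        for rad,z in lst: poly(c,n,circ(P[k],rad,z),x0,y0,4,(0,255,0))
    p=[*P["tab"][:2],-.26]
    poly(c,n,tw(p,box(.031,.023),.049),x0,y0,4,(0,0,255))
    poly(c,n,tw(p,box(.017,.005),.084),x0,y0,4,(0,255,0))
    p=[*P["square"][:2],0.0]
    poly(c,n,tw(p,box(.027,.027),.069),x0,y0,4,(0,0,255))
    ims.append(c)
b=[]
for n,im,x0,y0,w,h in(("top",t,240,150,98,98),("scene",s,310,165,100,98)):
    c=crop(im,x0,y0,w,h,4,False)
    poly(c,n,tw(tray,box(.125,.09),.103),x0,y0,4,(0,0,255))
    poly(c,n,tw(tray,box(.12,.085),.075),x0,y0,4,(0,255,255))
    poly(c,n,tw([*P["rib"][:2],tray[2]],box(.006,.025),.147),x0,y0,4,(0,255,0)); b.append(c)
pair(*ims,"pics/x1.png"); pair(*b,"pics/x2.png")
A,B=cv2.imread("pics/x1.png"),cv2.imread("pics/x2.png"); w=max(A.shape[1],B.shape[1])
cv2.imwrite("pics/ov2.png",np.vstack([cv2.copyMakeBorder(i,0,0,0,w-i.shape[1],0) for i in(A,B)])[:, :]); print(w)
E
```

```text
tray [0.56480704 0.13008501 0.08802159] [ 0.4 -0.9 -0.  -0.4  0.3  0.4  0.6 -0.4  0.6 -0.   0.2  0.6 -1.5 -1.3
  1.7 -1.5]
jar [ 0.4362 -0.12    0.079 ]
round [ 0.5436 -0.2268  0.102 ]
square [ 0.5391 -0.3217  0.099 ]
tab [ 0.4224 -0.2124  0.084 ]
rib [0.4821 0.2779 0.147 ]
pink [ 0.3412 -0.0223  0.075 ]
800
```

View pics/ov2.png

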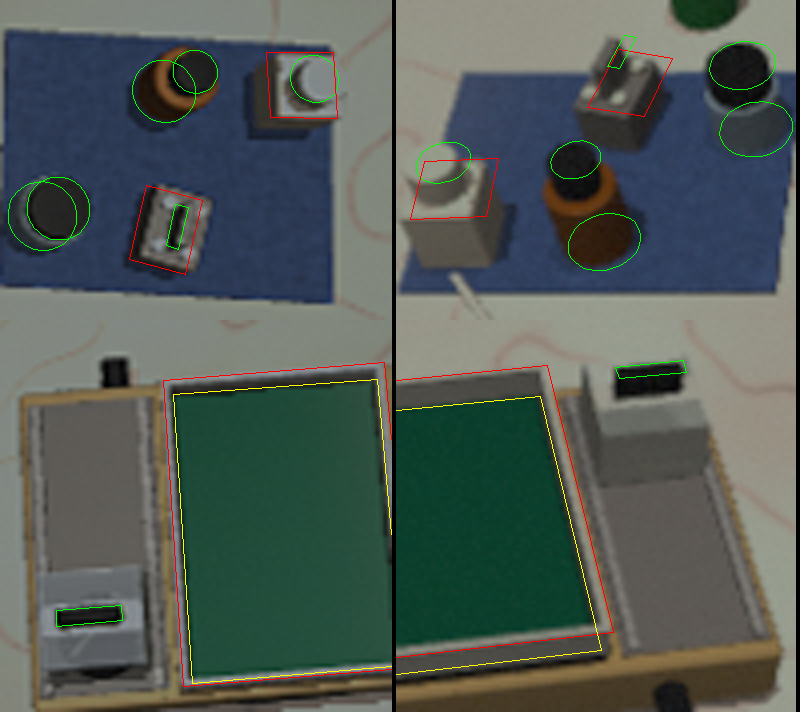

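The wireframes now agree with both pictures to about 1 px. I pick the jar first because it crowds the block, and run each pick with a fresh template check in case something was knocked.

```bash
cat > pp.py <<'E'
from est import *
import sys
P["tab"]=P["tab"]+[0,-.0035,0]; P["square"]=P["square"]+[0,-.002,0]
#        pick jaw angle, tip height over object's foot, tray slot
J={"jar":(0.,.053,(-.06,-.042)),"tab":(np.pi/2-.26,.056,(-.06,.042)),
   "round":(np.pi/4,.073,(.06,-.042)),"square":(np.pi/2,.070,(.06,.042))}
def ori(a): return (R.from_euler('z',a)*R.from_euler('x',np.pi)).as_quat()
def best(p,a):
    q0=manip.current_q(); c=[]
    for k in(-1,0,1):
        q=manip.solve_ik(p,ori(a+k*np.pi))
        if q is not None: c.append((np.abs(np.array(q)-q0).max(),a+k*np.pi))
    return ori(min(c)[1])
def shift(k,im):
    ref=cv2.imread("pics/top0.png"); u,v=np.array(est[k][0]).astype(int)
    if k=="round": u-=3
    T=ref[v-9:v+9,u-9:u+9]; cur=im[:,:,::-1][v-30:v+30,u-30:u+30]
    m=cv2.matchTemplate(cur,T,cv2.TM_CCOEFF_NORMED); _,s,_,l=cv2.minMaxLoc(m)
    return np.array(l)-21,s
def go(x,y,z,a):
    o_=best([x,y,z],a); manip.move_pose([x,y,z],o_); return o_
def place(slot,tip,a=None):
    x,y,_=tw(tray,slot,0)[0]
    go(x,y,.26,tray[2] if a is None else a)
    manip.servo_line([x,y,.075+tip+.03],vel=.2); manip.servo_line([x,y,.075+tip+.002],vel=.05)
    print(" force at place",np.round(manip.current_force(),1),"gap",manip.current_finger_gap())
    effector.open_jaws(); manip.servo_line([x,y,.25],vel=.2)
def pick(k,xy=None):
    a,tip,slot=J[k]
    if xy is None: xy=P[k][:2]
    x,y=xy; go(x,y,.25,a); manip.servo_line([x,y,.10],vel=.2); manip.servo_line([x,y,.004+tip],vel=.08)
    print(" down",np.round(manip.current_force(),1)); effector.close(f_grip=20)
    print(k,"gap",manip.current_finger_gap()); manip.servo_line([x,y,.26],vel=.15)
    print(" lifted gap",manip.current_finger_gap())
def look(tag):
    t=viewer.get_image("top"); cv2.imwrite(f"pics/t_{tag}.png",t[:,:,::-1])
    for k in J: print("  ",k,*shift(k,t))
    return t
E
python3 - <<'E'
from pp import *
look("a"); pick("jar"); place(J["jar"][2],J["jar"][1]); look("b"); print(manip.current_clock())
s=viewer.get_image("scene")
pair(crop(viewer.get_image("top"),230,140,240,170,2,False),crop(s,150,130,150,150,2,False),"pics/after1.png")
E
```

```text
jar [0 0] 0.9979175329208374
   tab [0 0] 0.9995304942131042
   round [0 0] 0.9992429614067078
   square [0 0] 0.9996334910392761
 down [-0.3  0.  -0.6]
jar gap 0.049414939432804436
 lifted gap 0.04924757618268935
 force at place [-0.7  0.1 -2.4] gap 0.04900553144489352
   jar [21 -9] 0.17469938099384308
   tab [0 0] 0.5101771950721741
   round [0 0] 0.9992125630378723
   square [0 0] 0.999657928943634
10.15
```

View pics/after1.png

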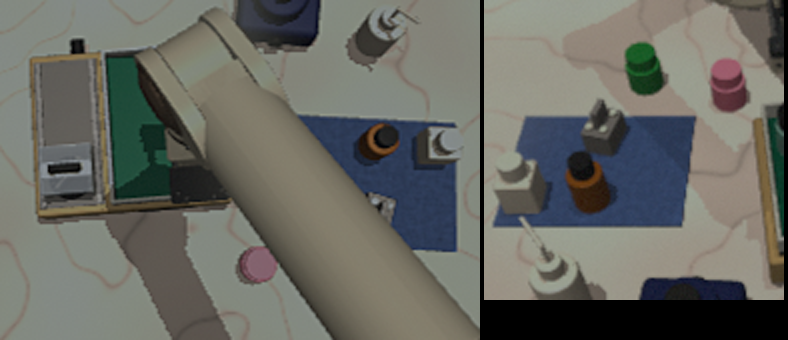

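The jar went in. The arm hides part of the mat, so I now look from the parked start pose before each pick, and act only on a high template score with no shift.

```bash
cat >> pp.py <<'E'
park=[1.522,0.501,-0.427,1.55,0.221,1.138,-0.21]
def run(k,tag):
    t=look(tag); d,s=shift(k,t)
    if s<.9 or np.abs(d).max()>0: print("STOP",k,d,s); return False
    pick(k); place(J[k][2],J[k][1]); manip.movej(park); return True
E
python3 - <<'E'
from pp import *
manip.movej(park)
for k in ("tab","round","square"):
    if not run(k,k): break
look("end"); print(manip.current_clock())
s=viewer.get_image("scene")
pair(crop(viewer.get_image("top"),230,140,240,170,2,False),crop(s,260,140,150,130,2,False),"pics/after4.png")
E
```

```text
jar [-8 13] 0.4013119637966156
   tab [0 0] 0.9995667934417725
   round [0 0] 0.9991557598114014
   square [0 0] 0.9996509552001953
 down [0.6 0.5 0.3]
tab gap 0.00970260874975629
 lifted gap 0.010233813287165884
 force at place [ 0.1 -0.9 -2.6] gap 0.009973127987701249
   jar [-8 13] 0.40125736594200134
   tab [-10  -7] 0.2797589600086212
   round [0 0] 0.999180257320404
   square [0 0] 0.9996448755264282
 down [ 0.2 -0.4  0. ]
round gap 0.03495941577271283
 lifted gap 0.03451082797456337
 force at place [ 0.9  0.1 -1.9] gap 0.034913783920446965
   jar [-8 13] 0.4011419713497162
   tab [-10  -7] 0.2615167200565338
   round [3 0] 0.6768919229507446
   square [0 0] 0.9996464252471924
 down [ 0.7  0.  -0.1]
square gap 0.038614038505934124
 lifted gap 0.03874957553691756
 force at place [ 1.   0.5 -2.3] gap 0.038363911182188716
   jar [-8 13] 0.40020447969436646
   tab [-10  -7] 0.2569514513015747
   round [3 0] 0.6772088408470154
   square [6 1] 0.416259765625
52.825
```

View pics/after4.png

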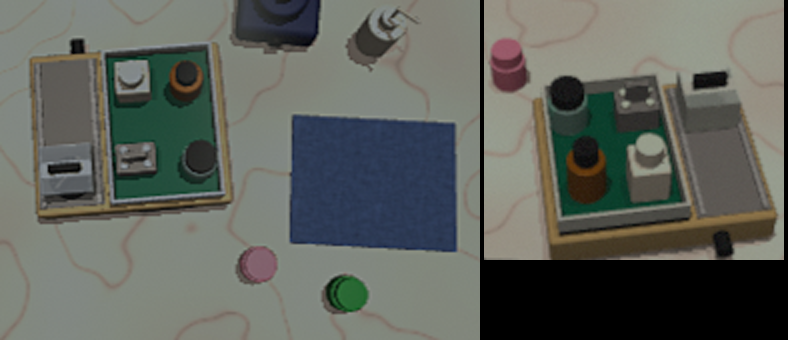

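All four stand upright in the tray: square bottle, amber bottle, tube block and jar. The mat is empty, and the look-alikes, wash bottle and mixer are untouched. Next I pinch the rib and slide the hood open in force-checked steps.

```bash
cat > hood.py <<'E'
from pp import *
ux=np.array([np.cos(tray[2]),np.sin(tray[2])])
def slide(sign,step,n,lim):
    f0=np.array(manip.current_force())[:2]@ux; p=np.array(manip.current_tool_pos()); z=p[2]; p0=p[:2].copy()
    for i in range(n):
        t=p0+sign*ux*step*(i+1); manip.servo_line([*t,z],vel=.04)
        f=np.array(manip.current_force())[:2]@ux-f0
        if sign*-f>lim: break
    q=np.array(manip.current_tool_pos())[:2]
    print("slid",(i+1)*step,"actual",((q-p0)@ux).round(4),"dF",f.round(1),"gap",manip.current_finger_gap())
    return q
E
python3 - <<'E'
from hood import *
x,y=P["rib"][:2]
go(x,y,.25,tray[2]); manip.servo_line([x,y,.16],vel=.2); manip.servo_line([x,y,.127],vel=.06)
print(np.round(manip.current_force(),1)); effector.close(f_grip=30)
print("gap",manip.current_finger_gap(),np.round(manip.current_force(),1))
q=slide(1,.008,14,10)
print("rib pos",q,np.round(manip.current_force(),1),manip.current_wrist_torque())
effector.open_jaws(); p=manip.current_tool_pos(); manip.servo_line([p[0],p[1],.25],vel=.2)
manip.movej(park)
for i in range(3):
    t=viewer.get_image("top"); cv2.imwrite(f"pics/kt{i}.png",t[:,:,::-1])
s=viewer.get_image("scene"); cv2.imwrite("pics/ks.png",s[:,:,::-1])
a=crop(t,240,150,50,100,7,False); b=crop(s,350,165,60,90,7,False); pair(a,b,"pics/knob.png"); print(manip.current_clock())
E
```

```text
[-0.3  0.5 -1. ]
gap 0.011947369143106635 [-0.4 -0.9  0.2]
slid 0.10400000000000001 actual 0.0931 dF -29.7 gap 0.011773597963797065
rib pos [0.57472568 0.28633982] [-29.6  -7.8  21.3] [-1.66781545  6.26152234 -0.02922367]
68.9833
```

View pics/knob.png

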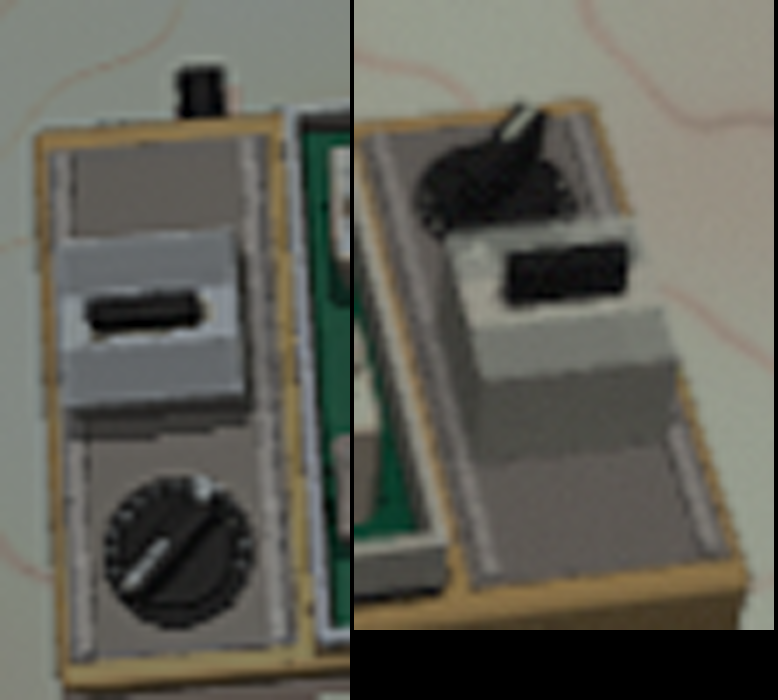

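The hood is fully open. The pointer's white line runs to the lower left, and the T mark is at the upper right of the dial (~crop px 205,487). I rectify the dial plane and the bar-top plane to measure the angles.

```bash
cat > dial.py <<'E'
from hood import *
yw=tray[2]
def rect(im,c,z,half=.045,n=360):
    # up = shaker +x, left = +y
    v,u=np.mgrid[0:n,0:n]; lx=half-(v+.5)*2*half/n; ly=half-(u+.5)*2*half/n
    w=tw([*c,yw],np.c_[lx.ravel(),ly.ravel()],z); q=proj("top",w).astype(np.float32).reshape(n,n,2)
    return cv2.remap(im,q[...,0],q[...,1],cv2.INTER_CUBIC)
def ring(im,c):
    for _ in range(6):
        g=cv2.cvtColor(rect(im,c,.066),cv2.COLOR_RGB2GRAY); g=cv2.GaussianBlur(g,(0,0),4)
        # radial dark->light edge
        e=[]
        for a in np.arange(0,2*np.pi,.05):
            rr=np.linspace(.033,.044,90); x=180-rr/.00025*np.sin(a); y=180-rr/.00025*np.cos(a)
            prof=cv2.remap(g,x.astype(np.float32)[None],y.astype(np.float32)[None],1)[0].astype(float)
            d=np.gradient(prof); k=d.argmax(); e.append([rr[k]*np.cos(a),rr[k]*np.sin(a)])
        e=np.array(e)
        f=least_squares(lambda p:np.hypot(e[:,0]-p[0],e[:,1]-p[1])-p[2],[0,0,.037],loss="soft_l1",f_scale=.001).x
        c=tw([*c,yw],f[:2],0)[0][:2]
    return c,f
def polar(im,c,z,r0,r1):
    g=cv2.cvtColor(rect(im,c,z),cv2.COLOR_RGB2GRAY); A=np.radians(np.arange(-180,180)); rr=np.linspace(r0,r1,12)[:,None]
    return A,cv2.remap(g,(180-rr/.00025*np.sin(A)).astype(np.float32),(180-rr/.00025*np.cos(A)).astype(np.float32),1).mean(0)
E
python3 - <<'E'
from dial import *
im=np.mean([cv2.imread(f"pics/kt{i}.png")[:,:,::-1] for i in range(3)],0).astype(np.uint8)
c0=np.array([.475,.2775]); c,f=ring(im,c0); print("axis",c,f, "shaker-frame diff",(c-c0))
for nm,z,r0,r1 in(("index",.066,.027,.034),("pointer",.107,.008,.024)):
    A,p=polar(im,c,z,r0,r1); i=np.argsort(p)[::-1][:12]; print(nm,[(int(np.degrees(A[k]).round()),int(p[k])) for k in i])
o_=[]
for z in(.066,.107):
    r_=rect(im,c,z)[:,:,::-1].copy(); cv2.circle(r_,(180,180),2,(0,0,255),-1)
    for rad in ((30,36) if z<.1 else (25,)): cv2.circle(r_,(180,180),int(rad*4),(0,255,255),1)
    o_.append(r_)
pair(*o_,"pics/rect.png")
E
```

```text
axis [0.47594819 0.27931602] [-3.37784244e-05  1.44978302e-04  3.45373989e-02] shaker-frame diff [0.00094819 0.00181602]
index [(-26, 127), (-27, 126), (-25, 125), (-28, 123), (-24, 122), (-29, 117), (-23, 116), (-22, 110), (-30, 108), (-21, 102), (-31, 97), (-20, 94)]
pointer [(136, 109), (135, 109), (137, 108), (134, 107), (138, 106), (133, 104), (139, 103), (132, 100), (140, 99), (131, 96), (141, 94), (130, 90)]
```

View pics/rect.png

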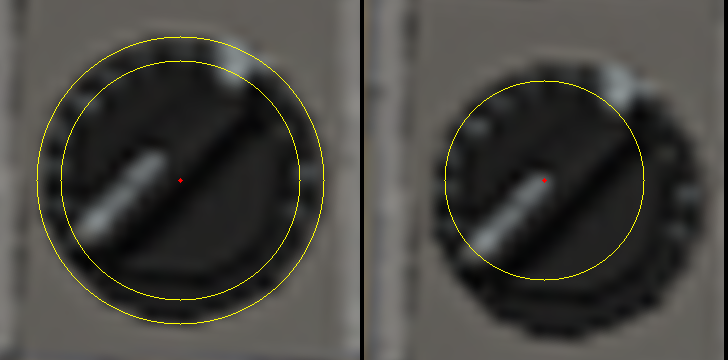

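Index at −25.7° and pointer at 135.7° (q ≈ 0.03), so the knob needs 161° clockwise. When the gripper body turns it would come close to the block's lifting tab, so I first shift the block 17 mm inwards, then plan the turn.

```bash
python3 - <<'E'
from dial import *
x,y,_=tw(tray,[-.06,.042],0)[0]; x2,y2,_=tw(tray,[-.06,.025],0)[0]; z=.075+.056
go(x,y,.25,yw); manip.servo_line([x,y,.16],vel=.2); manip.servo_line([x,y,z+.001],vel=.06); effector.close(f_grip=20)
print("gap",manip.current_finger_gap(),np.round(manip.current_force(),1))
manip.servo_line([x,y,z+.008],vel=.05); manip.servo_line([x2,y2,z+.008],vel=.05); manip.servo_line([x2,y2,z+.002],vel=.04)
effector.open_jaws(); manip.servo_line([x2,y2,.25],vel=.2)
c=[.4759,.2793]
for k in(-1,0,1):
    for s in range(0,5):
        q=manip.solve_ik([*c,.086],ori(yw+np.radians(45.7-161.4*s/4)+k*np.pi)); print(k,s,None if q is None else np.round(q,3))
E
```

```text
gap 0.01014742694226646 [0.1 0.6 0. ]
-1 0 [-0.942  0.515  0.459  1.933 -0.32   0.765 -2.557]
-1 1 [ 0.316  0.95  -1.305  1.892  1.018  1.175  1.946]
-1 2 [ 0.358  1.117 -1.464  1.891  1.164  1.34   1.158]
-1 3 [ 0.337  1.017 -1.372  1.891  1.079  1.24   0.501]
-1 4 [ 0.296  0.903 -1.254  1.892  0.971  1.129 -0.136]
0 0 [ 0.268  0.849 -1.191  1.893  0.913  1.078 -0.422]
0 1 [ 0.192  0.743 -1.044  1.895  0.781  0.98  -1.033]
0 2 [ 0.1    0.661 -0.894  1.897  0.654  0.906 -1.642]
0 3 [ 0.009  0.604 -0.761  1.9    0.545  0.856 -2.261]
0 4 [-0.768  0.486  0.236  1.927 -0.161  0.747 -2.371]
1 0 [-0.942  0.515  0.459  1.933 -0.32   0.765 -2.557]
1 1 [ 0.316  0.95  -1.305  1.892  1.018  1.175  1.946]
1 2 [ 0.358  1.117 -1.464  1.891  1.164  1.34   1.158]
1 3 [ 0.337  1.017 -1.372  1.891  1.079  1.24   0.501]
1 4 [ 0.296  0.903 -1.254  1.892  0.971  1.129 -0.136]
```

The last joint cannot make it in one turn, so I turn 91.7°, regrasp with the hand half-turned, then make up the measured remainder.

```bash
cat > turn.py <<'E'
from dial import *
c=[.4759,.2793]
def at(a_local,z): # go over knob and down with this jaw angle (full, not mod pi)
    manip.move_pose([*c,.25],ori(yw+np.radians(a_local))); manip.servo_line([*c,.13],vel=.2); manip.servo_line([*c,z],vel=.05)
    print("q7",round(manip.current_q()[6],3),"F",np.round(manip.current_force(),1))
def turn(deg,n=4):
    effector.close(f_grip=25); print("gap",manip.current_finger_gap(),np.round(manip.current_tool_pos(),4))
    q=np.array(manip.current_q())
    for i in range(n):
        q[6]-=np.radians(deg)/n; manip.movej(q.tolist())
        print(" F",np.round(manip.current_force(),1),"T",np.round(manip.current_wrist_torque(),2),np.round(manip.current_tool_pos(),4))
def away():
    effector.open_jaws(); manip.servo_line([*c,.25],vel=.15)
def measure(tag):
    ims=[viewer.get_image("top") for _ in range(3)]; im=np.mean(ims,0).astype(np.uint8)
    cv2.imwrite(f"pics/m_{tag}.png",im[:,:,::-1]); ax,f=ring(im,np.array(c)); out=[]
    for nm,z,r0,r1 in(("index",.066,.027,.034),("pointer",.107,.008,.024)):
        A,p=polar(im,ax,z,r0,r1); k=p.argmax(); s=np.arange(k-12,k+13)%360; w=np.clip(p[s]-np.percentile(p,60),0,None)
        m=np.degrees(A[k])+(w*np.arange(-12,13)).sum()/w.sum(); out.append(m); print(nm,m.round(1),int(p[k]))
    print("axis",ax.round(4)); return im,ax,out
E
python3 - <<'E'
from turn import *
at(45.7,.086); turn(91.7); away(); manip.movej(park)
im,ax,o2=measure("t1"); print(manip.current_clock())
E
```

```text
q7 -0.427 F [-0.  -0.6 -0.8]
gap 0.015137382563599013 [0.4744 0.2775 0.0857]
 F [ 0.1  0.4 -0.6] T [ 0.11 -0.26 -0.05] [0.4745 0.2775 0.0857]
 F [ 1.   1.  -1.7] T [ 0.17 -0.48 -0.02] [0.4748 0.2776 0.0857]
 F [ 2.7  0.8 -1.8] T [ 0.22 -0.71 -0.06] [0.475  0.2776 0.0857]
 F [ 4.8  1.2 -3.3] T [ 0.32 -1.04 -0.06] [0.4751 0.2775 0.0857]
index -25.0 128
pointer 44.3 97
axis [0.476  0.2791]
88.925
```

Pointer now at 44.3°, as commanded. Robot-side axis is about 1.5 mm off the vision value, so I use the contact value. Next comes the remaining 69.6°.

```bash
sed -i 's/^c=.*/c=[.4748,.2774]/' turn.py; python3 - <<'E'
from turn import *
at(134.3,.086); turn(69.6); away(); manip.movej(park)
im,ax,o2=measure("t2"); print(manip.current_clock())
o_=[]
for z in(.066,.107):
    r_=rect(im,ax,z)[:,:,::-1].copy(); cv2.circle(r_,(180,180),2,(0,0,255),-1); o_.append(r_)
pair(*o_,"pics/rect2.png")
E
```

```text
q7 1.189 F [ 1.4  0.1 -0.5]
gap 0.014629254853234571 [0.475  0.2772 0.086 ]
 F [ 0.3 -0.5 -1.2] T [ 0.12 -0.17 -0.04] [0.475  0.2772 0.086 ]
 F [ 0.7 -0.3  0.9] T [-0.03 -0.22 -0.07] [0.4751 0.2771 0.086 ]
 F [ 0.5 -1.6  1.1] T [-0.13 -0.33 -0.03] [0.4751 0.2771 0.086 ]
 F [-0.4 -1.3  1.7] T [-0.32 -0.35 -0.05] [0.4751 0.277  0.086 ]
index -24.6 123
pointer -24.9 109
axis [0.4759 0.2792]
102.675
```

View pics/rect2.png

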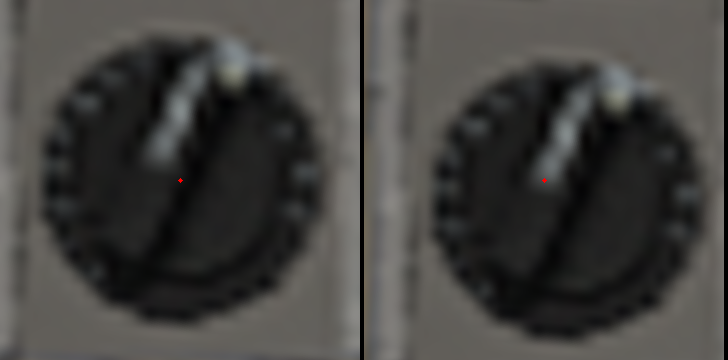

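The pointer reads −24.9° against the index at −24.6° to −25.7°, and the picture shows the white line running into the T mark. I now close the hood.

```bash
python3 - <<'E'
from hood import *
x,y=.5746,.2860
go(x,y,.25,tray[2]); manip.servo_line([x,y,.16],vel=.2); manip.servo_line([x,y,.127],vel=.06)
print(np.round(manip.current_force(),1)); effector.close(f_grip=30); print("gap",manip.current_finger_gap())
slide(-1,.008,12,10); q=slide(-1,.002,6,10); print("rib",q, np.round(manip.current_force(),1))
effector.open_jaws(); p=manip.current_tool_pos(); manip.servo_line([p[0],p[1],.25],vel=.2); manip.movej(park)
t=viewer.get_image("top"); s=viewer.get_image("scene"); print(manip.current_clock())
cv2.imwrite("pics/fin_t.png",t[:,:,::-1])
pair(crop(t,240,150,110,105,4,False),crop(s,280,165,85,100,4,False) if 0 else crop(s,320,160,86,105,4,False),"pics/final.png")
E
```

```text
[ 0.7 -0.   0.3]
gap 0.011881151985002449
slid 0.096 actual -0.0968 dF -0.7 gap 0.012023559106310821
slid 0.006 actual -0.0034 dF 10.4 gap 0.011627336775773534
rib [0.47471791 0.27699232] [ 9.2  0.7 -7.5]
119.0083
```

View pics/final.png

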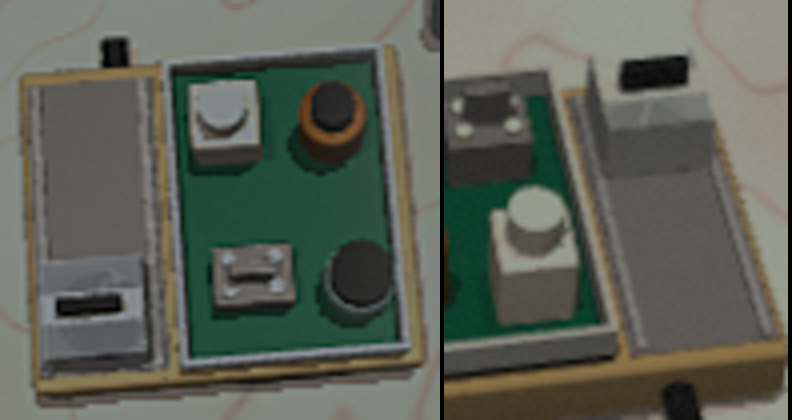

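The hood travelled 0.100 m to its end stop, so it sits centred over the knob. All four samples stand upright in the tray.

```bash
python3 - <<'E'
from h import *
a,b=cv2.imread("pics/top0.png"),cv2.imread("pics/fin_t.png"); d=cv2.absdiff(a,b).max(2)
for n,(x,y,w,h) in dict(burner=(150,220,50,45),wash=(400,135,45,45),vortex=(345,115,50,55),pink=(345,258,28,28),green=(390,274,28,28)).items(): print(n,(d[y:y+h,x:x+w]>40).sum())
manip.hand_in()
E
```

```text
burner 0
wash 0
vortex 0
pink 0
green 0
the job is handed in; nothing more can be done
```

The shaker is loaded, the knob is set and the hood is home; I handed the job in at about 119 s on the robot's clock, and no verdict comes back.

- **Samples:** Four were on the mat: jar, tube block, amber round bottle and white square bottle. The last picture shows all four upright inside the fenced tray. I shifted the tube block 17 mm within the tray so the gripper had room to turn the knob.
- **Hood and knob:** With all samples in, I slid the hood fully open and turned the knob about 161° clockwise in two grips. The pointer then measured −24.9°. The index mark measured −24.6° to −25.7° across pictures, so they agree within about 1°.
- **Closing:** I slid the hood back 0.100 m to its stop, with the rib directly over the knob's axis. The closed hood hides the knob, so I could not check the setting again afterwards.
- **Left alone:** The burner, wash bottle, vortex mixer and both look-alike jars show no change between the first and last pictures.
- **Disagreement:** The camera put the knob's axis about 2 mm from where the gripper met it, within the calibration's accuracy. I used the gripper's value. The stop force at full opening reached about 30 N at the wrist.

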